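# Put the engraved medal away in its lidded dish

### The arm

A 6-joint arm with a two-finger parallel gripper is mounted at the origin on the work surface. World frame = base frame: x ahead of the robot, y to its left, z up, the work surface at z = 0. Lengths are in m, angles in rad, forces in N, time in s.
With the tool pointing down it reaches from about 0.3 to 0.775 m from the base axis. Payload 14.6 kg.
Tool frame: the origin (TCP) lies midway between the tips of the shut fingers; the grasp point (between the pads) lies 19 mm behind it (ctrl.hold_point_z is the distance from the TCP to the grasp point, in m); z points along the fingers, x is the direction in which the jaws open and shut, and the axes are right-handed (so a half turn about z gives the same grasp; the last joint's range is limited). The gripper opens to 94 mm and grips with 3 to 60 N. Pads are 16 mm wide; open, the fingers measure 119 mm over their backs; the gripper's body (75 mm by 177 mm) begins 78 mm behind the grasp point.
Start: joints at [-1.319, 0.3, 1.521, -0, 1.321, -0.067], TCP at [0.172, -0.522, 0.205] pointing down, gripper open.
Joint ranges: [-3.03, 3.03], [-0.79, 2.21], [0.23, 2.52], [-1.04, 4.18], [0, 3.07], [-2.55, 2.55]. Speed limits (rad/s): [2.22, 2.22, 2.57, 3.14, 3.14, 3.14].

### API

Orientations are given as [roll, pitch, yaw] about the fixed x, y, z axes, in that order (R = Rz(yaw) Ry(pitch) Rx(roll)).
In Python, from station import ctrl, viewer, ticket, nets gives the robot as it stands.
- The arm moves only by the tool carry_out, never from a script. Its argument "commands" is one flat list of numbers, 7 for each row, row after row: the closure, from -1 (fully open) to 1 (shut), so that 0 is half open, then the shift along the world's x, y, z in cm, then the turn, a rotation vector about the world's x, y, z in rad. In form: [gripper, tx, ty, tz, ax, ay, az, gripper, tx, ty, tz, ax, ay, az, ...]. A call has 1 to 12 rows; each row is the pose to reach, as a shift and turn from the pose measured when the call began; what a row does not reach only later rows make up. A row lasts 1/12 s, in which the tool goes at most 41.7 mm and 7.16 degrees, less where a joint would pass 70% of its speed; a pose out of reach is approached as far as the arm can. A call with a gripper value outside its range is refused whole. The fingers move at their own pace and stop on an object; "force" is the grip in N (left out, the last holds). Time passes only in rows, so rows that repeat a pose let the fingers close. It gives the time, the measured TCP pose, the force and the opening at its end, in the units of the state.
- ctrl.get_obs(): the state, without advancing time (a new reading comes with each control period).
- viewer.camera(name): name is "side" or "top"; returns (picture, depth): 384x512x3 uint8, blue, green, red; 384x512 float32, m along the optical axis (not along the pixel's ray), 0 where there is no reading.
- viewer.camera_info(name): a dict with "fx", "fy", "cx", "cy" (pixels), "R" (3x3) and "t" (3): a world point X has camera coordinates R X + t. Camera axes: x right, y down, z forward; pixel columns grow to the right and rows downward; lengths in m; the calibration is good to about 2 mm. A picture is of the moment at which its call begins. camera_info takes no time and is no camera call.
- ticket.hand_in(): hands the job in, once; it reports no verdict.
Trained networks look in the newest picture that a camera, given by its name, has taken for a name from the list of things; names that differ only in an ending like _2 or _b are one class to them, and where a whole thing is asked for, a point or a joint stands for the part that bears it (a point fixed in the world has none). Each returns a list of dicts, best first, with "confidence" (0 to 1); they miss things now and then, are a little off and sometimes report something else, mostly with a low value. They report only what shows in the picture. A call takes as long as a camera call.
- nets.silhouettes(camera, thing): "region" (384x512 bool, what is visible of it) and "extent" ([left, top, right, bottom] in pixels, round what is visible of it).
The state is a dict: "time_s": time; "qpos": joint angles; "joint_vel": joint speeds; "tau": joint torques, N m; "ee_pos": TCP position; "eef_rot": TCP orientation; "force": force on the tool from outside, world axes, zero at the start; "moment": the same for the moment, N m; "grip_width": finger opening in m.
Only numpy, scipy, OpenCV 4.12 (cv2) and the standard library are available. Lean on these libraries where they do the work, as an engineer would, in place of code of your own. Each camera call takes 0.05 s, during which the arm holds its last target. There are 200 camera calls.

### The job

Put the engraved brass medal away, face up and lying flat, in the round white parts dish: first raise the amber lid edge-first (tip one edge up while the opposite edge still rests on the dish), just clear, and lay it knob up on the cork mat; then put the medal in the dish, and set the lid back centred and fully seated. Carry the lid low, never more than about 8 cm above the bench, set lid and medal down rather than dropping them, and do not push the dish about. Leave the bowl, graver, jar and hammer where they are and do not bump the ball vise.

Things in the scene. Friction and masses are not known exactly. Their poses are not given: they have to be found in the camera images.
- dish: Round shallow white dish, loose, 0.22 kg: 100 mm outside diameter, 16 mm tall, wall 3 mm, floor 3 mm thick (inside 94 mm across, 13 mm deep, thin dark green liner). Origin: centre of its underside; z up. Dish, mat, steel block and vise swap places between starts.
- lid: Shallow round lid of clear amber plastic, loose, 0.07 kg: 110 mm outside diameter, top plate 3 mm thick, skirt reaching 9 mm below the plate, 2.5 mm thick (inside 105 mm: 2.5 mm play all round the dish). Origin: centre of the skirt's lower edge; z up through the knob. It starts seated, its plate resting on the dish's rim, its origin 7 mm above the dish's; standing on the mat its origin is 4 mm above the bench.
- lid_knob (a point): Centre of the top face of the lid's black cylindrical knob: 18 mm diameter, 22 mm tall, at the centre of the top plate. The plate's upper surface is 12 mm, this point 34 mm above the lid's origin on the lid's axis.
- medal: Engraved brass medal, loose, about 0.05 kg: disc 36 mm diameter, 6 mm thick, dark relief on its upper face. Origin: centre of its underside; z points out of the engraved face, up at the start. It starts lying on the steel block, up to about 10 mm off its centre. In the dish its origin is 3 mm above the dish's origin.
- block: Square steel bench block, fixed: 75 x 75 x 22 mm tall. Origin: centre of its underside, on the bench.
- mat: Square cork mat, fixed, 140 x 140 x 4 mm thick, empty at the start. Origin: centre of its underside; x and y along its sides.
- vise: Engraver's steel ball vise, fixed and heavy: round, 123 mm largest diameter, 112 mm tall with two jaws on top. Origin: centre of its foot on the bench. An obstacle.
- bowl: Terracotta bowl of black pitch, loose, 100 mm across, 38 mm tall, standing near the middle. Origin: centre of its underside. Leave alone.
- graver: Graver with mushroom wooden handle and steel shank, lying loose, 120 mm long along its x (handle at -x), handle 25 mm thick. Origin: on the bench below its middle. Leave alone.
- jar: Amber glass jar with black cap, loose, 48 mm diameter, 62 mm tall. Origin: centre of its underside. Leave alone.
- hammer: Small hammer lying loose, about 200 mm long along its x, steel head at the +x end 78 mm across and 26 mm tall. Origin: on the bench below its middle. Leave alone.

How it is judged:
On the way, in this order (a step that is already met when the one before it is completed fails the run):
1. the lid is tipped up by one edge (more than 4 degrees) while its opposite edge is still on the dish (lid's origin less than 8 mm above its seated height) (angle between lid's own z axis and vertical above 0.07 rad and z of lid in the frame of dish below 0.015 m and horizontal distance between lid and dish below 0.012 m), for 0.04 s.
2. the lid lies flat on the cork mat, knob up, released (centre within 35 mm of the mat's centre) (horizontal distance between lid and mat below 0.035 m and height (world z) of lid below 0.008 m and angle between lid's own z axis and vertical below 0.05 rad and contact force between lid and the fingers below 0.05 N), for 0.2 s.
3. the medal lies flat, face up, on the floor of the dish, released (horizontal distance between medal and dish below 0.031 m and z of medal in the frame of dish below 0.006 m and angle between medal's own z axis and vertical below 0.08 rad and contact force between medal and the fingers below 0.05 N), for 0.2 s.
At the end, for the whole second after the job is handed in: The medal lies flat (within 4.5 degrees), face up, on the dish's floor; the lid is seated on the dish, its centre within 4.5 mm of the dish's centre, level within 2 degrees and no more than 2 mm above its seated height; everything released and at rest (horizontal distance between lid and dish below 0.0045 m and z of lid in the frame of dish below 0.009 m and angle between lid's own z axis and vertical below 0.04 rad and horizontal distance between medal and dish below 0.031 m and z of medal in the frame of dish below 0.006 m and angle between medal's own z axis and vertical below 0.08 rad and contact force between lid and the fingers below 0.05 N and linear speed of each of lid, medal below 0.02 m/s and angle between dish's own z axis and vertical below 0.03 rad); the robot touches nothing.
It fails at once if the lid (its skirt's lower edge, at the centre) is raised more than 90 mm above the bench (height (world z) of lid above 0.09 m).
It fails at once if the lid or the medal is dropped (lid faster than 0.35 m/s or medal faster than 0.5 m/s while not held) ((contact force between lid and the fingers below 0.05 N and linear speed of lid above 0.35 m/s) or (contact force between medal and the fingers below 0.05 N and linear speed of medal above 0.5 m/s)).
It fails at once if the dish is pushed more than 15 mm or tipped (distance of dish from where it was at the start of the episode above 0.015 m or angle between dish's own z axis and vertical above 0.12 rad).
It fails at once if the bowl, graver, jar or hammer is moved more than 15 mm or the bowl or jar tipped (distance of any of bowl, graver, jar, hammer from where it was at the start of the episode above 0.015 m or angle between any of bowl, jar's own z axis and vertical above 0.3 rad).
It fails at once if the ball vise is bumped (more than 8 N) (contact force between vise and anything else above 8 N).
It also fails if it takes over 72 s, if anything falls off the work surface, if the arm or the gripper's body presses on something with over 40 N, if the wrist force passes 120 N, or if a joint passes its speed limit or range.

## Working session

There is one attempt and no reset: what is moved stays moved. The work goes in short steps, Python scripts to look and compute and a tool call to move; the robot and the scene stay as the last step left them, time stands still between calls to the robot, and variables do not carry over. Pictures are saved under pics/ and viewed, about 8 in all and at most 12, crops included, and the job is handed in when it is done.

Besides the shell and the picture viewer there is one more tool, called after "Call:" as a command line: name --argument value ..., lists and objects as JSON in quotes. carry_out: Moves the arm, as the interface text tells. Its arguments: {"type":"object","properties":{"commands":{"type":"array","items":{"type":"number"}},"force":{"type":"number"}},"required":["commands"]}

```bash
mkdir -p pics
cat > h.py <<'E'
import numpy as np, cv2
from station import ctrl, viewer, ticket, nets
def pts(cam, depth, mask):
    i=viewer.camera_info(cam); v,u=np.nonzero(mask&(depth>0)); z=depth[v,u]
    P=np.c_[(u-i["cx"])/i["fx"]*z,(v-i["cy"])/i["fy"]*z,z]
    return (P-np.array(i["t"]))@np.array(i["R"])
E
python3 - <<'E'
from h import *
o=ctrl.get_obs(); print(o["ee_pos"],o["eef_rot"],o["grip_width"],ctrl.hold_point_z)
im=[]
for c in("top","side"):
    p,d=viewer.camera(c); im.append(p); i=viewer.camera_info(c); print(c,-np.array(i["R"]).T@i["t"])
    for n in ["dish","lid","lid_knob","medal","block","mat","vise","bowl","graver","jar","hammer"]:
        if c=="side" and n in("block","mat","graver","bowl"): continue
        r=nets.silhouettes(c,n)
        if r:
            P=pts(c,d,r[0]["region"]); 
            if len(P): print(c,n,round(r[0]["confidence"],2),r[0]["extent"],"med",np.median(P,0).round(3),"lo",np.percentile(P,2,axis=0).round(3),"hi",np.percentile(P,98,axis=0).round(3))
        else: print(c,n,None)
cv2.imwrite("pics/top.png",im[0]); cv2.imwrite("pics/side.png",im[1]);
E
```

```text
[ 0.17233374 -0.52202322  0.20488643] [-3.14153598e+00  1.15393506e-03 -1.25194153e+00] 0.0939572652064365 0.0188
top [0.43307971 0.01356426 1.34015055]
top dish None
top lid 0.94 [272.2, 131.4, 312.2, 170.3] med [ 0.63  -0.13   0.017] lo [ 0.582 -0.18   0.011] hi [ 0.681 -0.082  0.037]
top lid_knob 0.85 [270.5, 134.2, 313.1, 172.1] med [ 0.63  -0.129  0.017] lo [ 0.582 -0.18   0.001] hi [ 0.681 -0.079  0.036]
top medal 0.65 [181.7, 129.3, 196.1, 142.6] med [0.676 0.158 0.027] lo [0.662 0.142 0.022] hi [0.691 0.175 0.033]
top block 0.88 [170.5, 121.3, 205.7, 157.4] med [0.66  0.165 0.02 ] lo [ 0.625  0.12  -0.003] hi [0.71  0.204 0.025]
top mat 0.93 [312.2, 193.5, 366.3, 247.6] med [ 0.436 -0.264  0.002] lo [ 0.369 -0.332 -0.003] hi [ 0.503 -0.197  0.008]
top vise 0.94 [131.7, 204.7, 182.2, 250.8] med [0.423 0.227 0.108] lo [0.371 0.173 0.073] hi [0.477 0.284 0.115]
top bowl 0.85 [221.7, 193.3, 257.6, 231.1] med [0.466 0.016 0.02 ] lo [ 0.419 -0.026 -0.002] hi [0.512 0.062 0.039]
top graver 0.71 [220.7, 196.1, 258.0, 231.0] med [0.466 0.015 0.02 ] lo [ 0.422 -0.028  0.01 ] hi [0.507 
[... 319 characters left out ...]
217.5, 173.7, 256.9, 198.1] med [ 0.624 -0.118  0.019] lo [ 0.577 -0.18   0.007] hi [ 0.676 -0.075  0.04 ]
side lid_knob 0.97 [217.9, 176.6, 256.7, 198.0] med [ 0.625 -0.119  0.019] lo [ 0.578 -0.18   0.009] hi [ 0.678 -0.075  0.04 ]
side medal 0.61 [169.1, 231.5, 182.2, 245.2] med [0.673 0.163 0.028] lo [0.658 0.145 0.021] hi [0.689 0.177 0.031]
side vise 0.72 [236.9, 225.6, 305.1, 305.9] med [0.412 0.268 0.087] lo [0.364 0.19  0.004] hi [0.474 0.294 0.113]
side jar 0.89 [162.6, 279.3, 189.4, 312.8] med [0.579 0.353 0.041] lo [0.562 0.323 0.004] hi [0.603 0.364 0.063]
side hammer 0.71 [236.8, 140.7, 297.3, 162.0] med [ 0.63  -0.35   0.019] lo [ 0.51  -0.412  0.001] hi [ 0.703 -0.329  0.027]
```

```bash
python3 -c "
import cv2
a=cv2.imread('pics/top.png')[100:280,80:430];cv2.imwrite('pics/topc.png',cv2.resize(a,None,fx=2.28,fy=2.28,interpolation=2))"
```

```text
(no output)
```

View pics/topc.png

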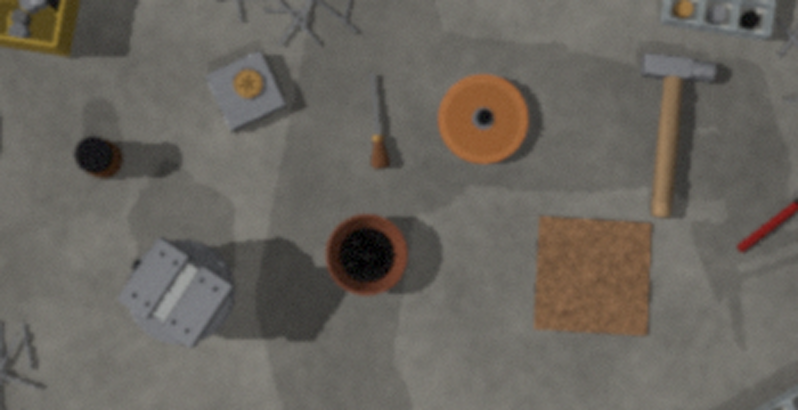

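The top view shows the lid at crop (484,118), the medal on the block at (249,83), the mat at (593,275), the graver at (380,120) and the vise at (177,292). These match the network positions, except that the network's "graver" is really the bowl. I'm moving over the lid with the jaws along y.

Call:
carry_out --commands '[0.3,45.8,39.2,-8,0,0,-0.319,0.3,45.8,39.2,-8,0,0,-0.319,0.3,45.8,39.2,-8,0,0,-0.319,0.3,45.8,39.2,-8,0,0,-0.319,0.3,45.8,39.2,-8,0,0,-0.319,0.3,45.8,39.2,-8,0,0,-0.319,0.3,45.8,39.2,-8,0,0,-0.319,0.3,45.8,39.2,-8,0,0,-0.319,0.3,45.8,39.2,-8,0,0,-0.319,0.3,45.8,39.2,-8,0,0,-0.319,0.3,45.8,39.2,-8,0,0,-0.319,0.3,45.8,39.2,-8,0,0,-0.319]' --force 25

```text
time_s: 2.0
ee_pos: [0.5462, -0.2019, 0.1402]
eef_rot: [-3.141, -0.0, -1.571]
force: [-0.5, -1.6, -0.4]
grip_width: 0.0326
```

Call:
carry_out --commands '[0.3,8.4,7.2,-6,0,0,0,0.3,8.4,7.2,-6,0,0,0,0.3,8.4,7.2,-6,0,0,0,0.3,8.4,7.2,-6,0,0,0,0.3,8.4,7.2,-6,0,0,0,0.3,8.4,7.2,-6,0,0,0,0.3,8.4,7.2,-6,0,0,0]'

```text
time_s: 2.58
ee_pos: [0.6299, -0.131, 0.0814]
eef_rot: [-3.14, -0.001, -1.572]
force: [-0.3, -0.5, 0.4]
grip_width: 0.0329
```

Run:
```python
from h import *
o=ctrl.get_obs(); print(o["ee_pos"],o["eef_rot"])
p,d=viewer.camera("side"); cv2.imwrite("pics/s1.png",cv2.resize(p[120:250,160:330],None,fx=4.5,fy=4.5,interpolation=2))
r=nets.silhouettes("side","lid"); P=pts("side",d,r[0]["region"]); k=P[(P[:,2]>.024)&(P[:,2]<.05)]; print(r[0]["extent"],len(k),k.min(0),k.max(0),np.median(k,0))
```

```text
[ 0.62992663 -0.13100526  0.08141826] [-3.13998688e+00 -6.49924462e-04 -1.57205297e+00]
[216.8, 175.4, 259.8, 200.8] 48 [ 0.62178193 -0.14225766  0.02434808] [ 0.6374808  -0.11700204  0.04292869] [ 0.62816868 -0.1248495   0.0361536 ]
```

View pics/s1.png

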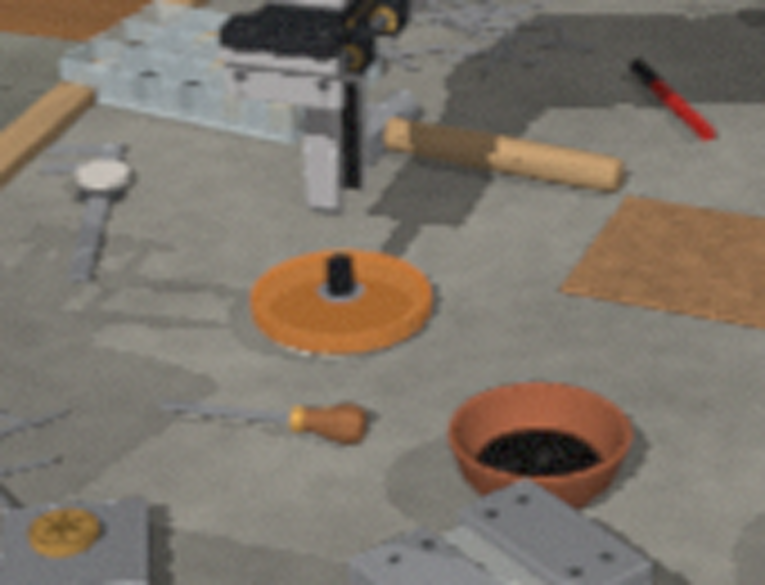

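The side view shows the knob at crop (340,270), with the gripper above it at (325,200), and nothing blocking the descent. I'm going down to the knob and closing.

Call:
carry_out --commands '[0.3,0,0.1,-3,0,0,0,0.3,0,0.1,-5,0,0,0,0.3,0,0.1,-6,0,0,0,0.3,0,0.1,-6,0,0,0,0.3,0,0.1,-6,0,0,0,0.6,0,0.1,-6,0,0,0,1,0,0.1,-6,0,0,0,1,0,0.1,-6,0,0,0,1,0,0.1,-6,0,0,0,1,0,0.1,-6,0,0,0]' --force 25

```text
time_s: 3.52
ee_pos: [0.6303, -0.1303, 0.0224]
eef_rot: [-3.139, -0.001, -1.572]
force: [-2.4, -1.3, 5.9]
grip_width: 0.017
```

Call:
carry_out --commands '[1,0,0,0.15,0.03,0,0,1,0,-0.05,0.3,0.06,0,0,1,0,-0.05,0.45,0.09,0,0,1,0,-0.08,0.55,0.11,0,0,1,0,-0.08,0.55,0.11,0,0,1,0,-0.08,0.55,0.11,0,0,1,0,-0.08,0.55,0.11,0,0]'

```text
time_s: 4.1
ee_pos: [0.6303, -0.131, 0.0278]
eef_rot: [-3.139, 0.108, -1.572]
force: [-1.0, 0.1, -0.7]
grip_width: 0.0172
```

Run:
```python
from h import *
o=ctrl.get_obs(); print(o["ee_pos"],o["eef_rot"],o["grip_width"])
p,d=viewer.camera("side"); cv2.imwrite("pics/s2.png",cv2.resize(p[130:220,180:300],None,fx=6,fy=6,interpolation=2))
```

```text
[ 0.63027396 -0.13102809  0.02784085] [-3.13891736  0.10810435 -1.5723223 ] 0.017152655249275388
```

View pics/s2.png

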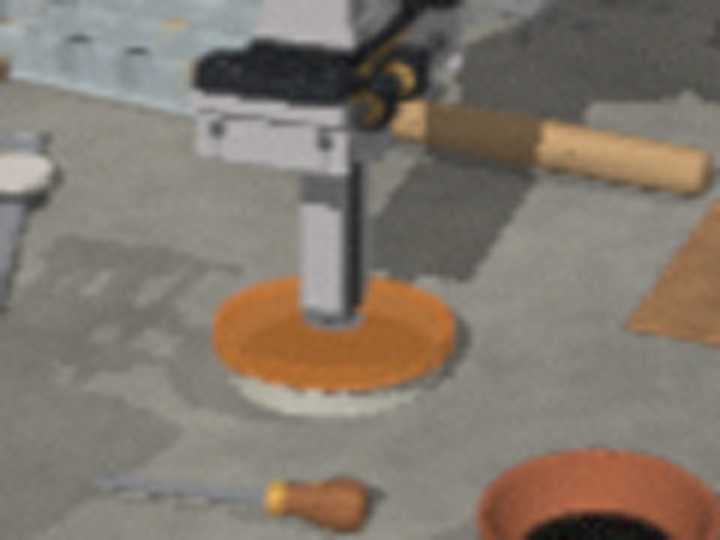

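The near edge is up, with the white dish wall showing at (320,395), and the far edge is down. Now I'll lift clear, level the lid and carry it low to the mat.

Call:
carry_out --commands '[1,0,0.05,1,0,0,0,1,0,0.08,2,-0.11,0,0,1,0,0.08,3,-0.11,0,0,1,-2,-1.4,3,-0.11,0,0,1,-5,-3.4,3,-0.11,0,0,1,-8,-5.5,3,-0.11,0,0,1,-11,-7.6,3,-0.11,0,0,1,-14,-9.6,3,-0.11,0,0,1,-17,-11.7,3,-0.11,0,0,1,-19,-13,3,-0.11,0,0,1,-19.4,-13.3,3,-0.11,0,0,1,-19.4,-13.3,3,-0.11,0,0]'

```text
time_s: 5.15
ee_pos: [0.4358, -0.2647, 0.0588]
eef_rot: [-3.137, -0.001, -1.574]
force: [0.7, -0.3, -0.4]
grip_width: 0.0175
```

Call:
carry_out --commands '[1,0,0,-1.5,0,0,0,1,0,0,-2.7,0,0,0,1,0,0,-3.4,0,0,0,1,0,0,-3.7,0,0,0,1,0,0,-3.9,0,0,0,1,0,0,-3.95,0,0,0,1,0,0,-3.95,0,0,0]'

```text
time_s: 5.73
ee_pos: [0.4362, -0.2646, 0.0197]
eef_rot: [-3.137, -0.001, -1.574]
force: [-0.0, 0.4, -1.2]
grip_width: 0.0174
```

Run:
```python
from h import *
o=ctrl.get_obs(); print(o["ee_pos"],o["eef_rot"],o["grip_width"],o["force"])
p,d=viewer.camera("side"); cv2.imwrite("pics/s3.png",cv2.resize(p[130:260,210:370],None,fx=4.6,fy=4.6,interpolation=2))
p,d=viewer.camera("top")
for n in("lid","dish","medal"):
    r=nets.silhouettes("top",n)
    if r: P=pts("top",d,r[0]["region"]); print(n,r[0]["confidence"],r[0]["extent"],np.percentile(P,2,axis=0).round(4),np.percentile(P,98,axis=0).round(4),P.mean(0).round(4),np.median(P,0))
```

```text
[ 0.43622939 -0.26459863  0.01966677] [-3.13693452e+00 -8.60357939e-04 -1.57395883e+00] 0.017435659618985157 [-0.02733546  0.40615773 -1.18610384]
lid 0.22 [310.4, 192.1, 347.0, 246.1] [ 0.3745 -0.275  -0.0039] [ 0.5092 -0.1917  0.008 ] [ 0.4605 -0.2221  0.0028] [ 0.48941319 -0.21662132  0.00241486]
dish 0.56 [275.7, 133.6, 308.8, 169.4] [ 0.5865 -0.175  -0.0037] [ 0.6772 -0.0856  0.0175] [ 0.6325 -0.1302  0.0034] [ 0.63266834 -0.13063935  0.00222841]
medal 0.55 [181.6, 128.9, 194.7, 140.2] [0.6599 0.1419 0.0217] [0.6909 0.1748 0.0322] [0.6752 0.1582 0.0268] [0.67464307 0.15839185 0.02659934]
```

View pics/s3.png

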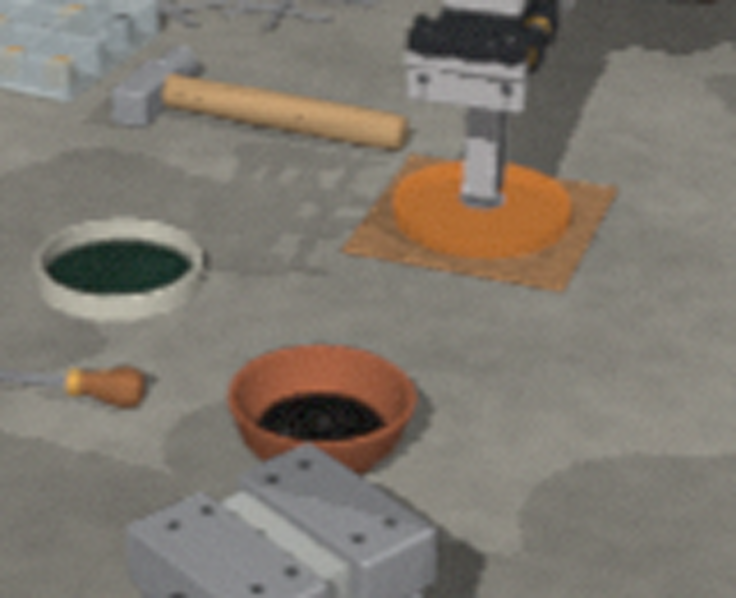

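The lid is at or just above the mat at crop (482,210). The dish is open and hasn't moved, at crop (120,270). I'm pressing down until it touches before releasing.

Call:
carry_out --commands '[1,0,0,-0.05,0,0,0,1,0,0,-0.1,0,0,0,1,0,0,-0.1,0,0,0]'

```text
time_s: 6.23
ee_pos: [0.4361, -0.2648, 0.0194]
eef_rot: [-3.137, -0.001, -1.574]
force: [-4.7, 2.7, 10.2]
grip_width: 0.0171
```

Call:
carry_out --commands '[0.3,0,0,0,0,0,0,0.3,0,0,0,0,0,0,0.3,0,0,0,0,0,0,0.3,0,0,0,0,0,0,0.3,0,0,2,0,0,0,0.3,0,0,5,0,0,0,0,0,0,8,0,0,0,0,0,0,8,0,0,0]'

```text
time_s: 6.9
ee_pos: [0.438, -0.2661, 0.1045]
eef_rot: [-3.131, -0.005, -1.574]
force: [0.2, 0.7, 0.5]
grip_width: 0.0428
```

Run:
```python
from h import *
o=ctrl.get_obs(); print(o["ee_pos"],o["eef_rot"],o["grip_width"],o["force"])
p,d=viewer.camera("side")
r=nets.silhouettes("side","lid"); P=pts("side",d,r[0]["region"]); c=P[abs(P[:,2]-.016)<.006]; A=np.c_[c[:,:2],np.ones(len(c))]; print(r[0]["extent"],len(c),np.linalg.lstsq(A,c[:,2],rcond=None)[0])
i=viewer.camera_info("top"); print(i["fx"])
p,d=viewer.camera("top")
for n in("medal","dish"):
  r=nets.silhouettes("top",n)
  if r: P=pts("top",d,r[0]["region"]); print(n,P.mean(0),np.percentile(P,[2,98],axis=0))
cv2.imwrite("pics/t4.png",cv2.resize(p[110:165,160:220],None,fx=9,fy=9,interpolation=2))
```

```text
[ 0.43799123 -0.26612613  0.10448705] [-3.13056797 -0.00547737 -1.57422643] 0.04283962887917832 [0.1848221  0.65510757 0.47326844]
[296.4, 162.9, 333.8, 187.6] 551 [ 0.00164177 -0.01282586  0.01162016]
475.01847649509057
medal [0.67556289 0.15862176 0.02633634] [[0.65991208 0.14205936 0.02034898]
 [0.69064911 0.17493455 0.03105032]]
dish [ 0.63231355 -0.13029362  0.00326962] [[ 0.58662053 -0.17438773 -0.00345116]
 [ 0.67680174 -0.08572326  0.01593548]]
```

View pics/t4.png

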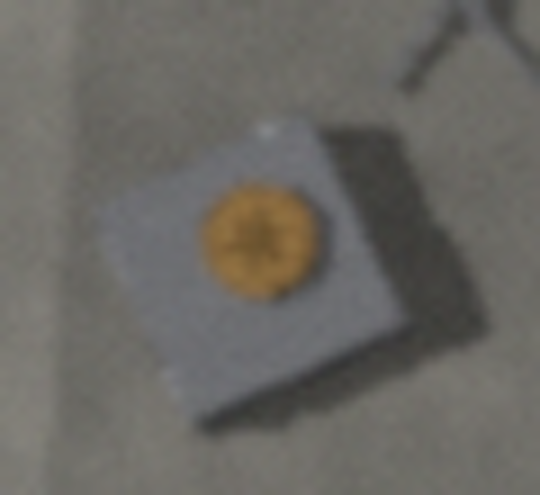

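The lid on the mat measures level. The medal is at crop (262,241), giving world (0.6755, 0.1586), and is face up. I'm moving over it.

Call:
carry_out --commands '[-0.05,23.8,42.5,0,0,0,0,-0.05,23.8,42.5,0,0,0,0,-0.05,23.8,42.5,0,0,0,0,-0.05,23.8,42.5,0,0,0,0,-0.05,23.8,42.5,0,0,0,0,-0.05,23.8,42.5,0,0,0,0,-0.05,23.8,42.5,0,0,0,0,-0.05,23.8,42.5,0,0,0,0,-0.05,23.8,42.5,-1,0,0,0,-0.05,23.8,42.5,-2,0,0,0,-0.05,23.8,42.5,-3,0,0,0,-0.05,23.8,42.5,-4,0,0,0]'

```text
time_s: 8.15
ee_pos: [0.6746, 0.1636, 0.0577]
eef_rot: [-3.137, 0.0, -1.573]
force: [0.2, 0.1, 0.7]
grip_width: 0.0493
```

Run:
```python
from h import *
from scipy.spatial.transform import Rotation as R
o=ctrl.get_obs(); print(o["ee_pos"],o["eef_rot"],o["grip_width"])
print("shift cm",100*(np.array([.6755,.1586,.0245])-o["ee_pos"]),"turn",(R.from_euler("xyz",[np.pi,0,-np.pi/2])*R.from_euler("xyz",o["eef_rot"]).inv()).as_rotvec())
```

```text
[0.6745951  0.16356143 0.05766067] [-3.13728766e+00  4.71960861e-04 -1.57313823e+00] 0.04934739582871565
shift cm [ 0.09049026 -0.49614303 -3.31606707] turn [-0.00046692  0.00430554  0.00234292]
```

Call:
carry_out --commands '[-0.05,0.1,-0.5,-0.5,0,0.004,0,-0.05,0.1,-0.5,-1.5,0,0.004,0,-0.05,0.1,-0.5,-2.8,0,0.004,0,-0.05,0.1,-0.5,-3.3,0,0.004,0,-0.05,0.1,-0.5,-3.3,0,0.004,0,0.2,0.1,-0.5,-3.35,0,0.004,0,0.5,0.1,-0.5,-3.35,0,0.004,0,0.5,0.1,-0.5,-3.35,0,0.004,0,0.5,0.1,-0.5,-3.35,0,0.004,0]' --force 20

```text
time_s: 8.9
ee_pos: [0.6757, 0.1582, 0.0246]
eef_rot: [-3.141, 0.0, -1.573]
force: [0.5, -1.4, 0.6]
grip_width: 0.0348
```

Call:
carry_out --commands '[0.6,0,0,0.5,0,0,0,0.6,0,0,2,0,0,0,0.6,0,-1,4,0,0,0,0.6,-0.6,-4,4.5,0,0,0,0.6,-1.2,-8,4.5,0,0,0,0.6,-1.8,-12,4.5,0,0,0,0.6,-2.4,-16,4.5,0,0,0,0.6,-3,-20,4.5,0,0,0,0.6,-3.6,-24,4.5,0,0,0,0.6,-4.2,-27.5,4.5,0,0,0,0.6,-4.4,-28.8,4.5,0,0,0,0.6,-4.4,-28.8,4.5,0,0,0]'

```text
time_s: 9.9
ee_pos: [0.6315, -0.1329, 0.071]
eef_rot: [-3.139, -0.0, -1.577]
force: [0.4, 0.1, -0.5]
grip_width: 0.035
```

Run:
```python
from h import *
o=ctrl.get_obs(); print(o["ee_pos"],o["eef_rot"],o["grip_width"],o["force"])
p,d=viewer.camera("side"); cv2.imwrite("pics/s5.png",cv2.resize(p[130:220,180:300],None,fx=6,fy=6,interpolation=2))
```

```text
[ 0.63150991 -0.13286748  0.07096757] [-3.13939796e+00 -2.00262697e-04 -1.57712019e+00] 0.03496550381830267 [ 0.44965923  0.13629382 -0.45878101]
```

View pics/s5.png

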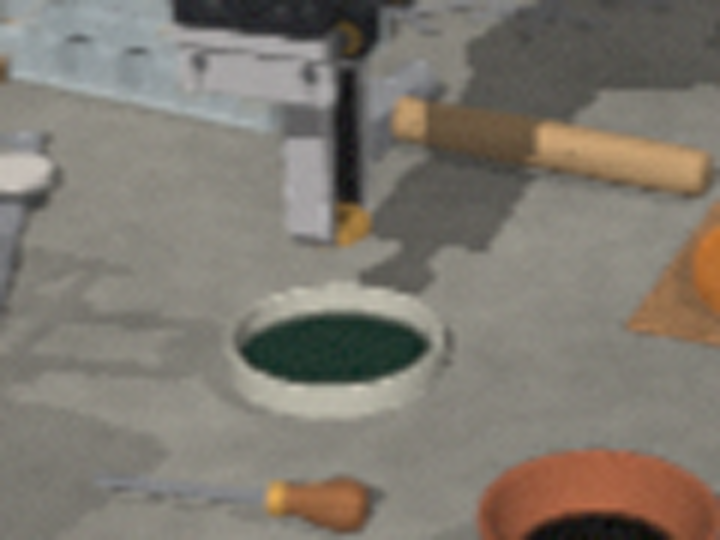

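The medal is gripped level at the fingertips, at crop (350,222), above the open dish centred at (335,350). Lowering it.

Call:
carry_out --commands '[0.6,0,0.25,-1.5,0,0,0,0.6,0,0.25,-3.5,0,0,0,0.6,0,0.25,-5,0,0,0,0.6,0,0.25,-6,0,0,0,0.6,0,0.25,-6.3,0,0,0,0.6,0,0.25,-6.45,0,0,0,0.6,0,0.25,-6.5,0,0,0,0.6,0,0.25,-6.5,0,0,0]'

```text
time_s: 10.62
ee_pos: [0.6324, -0.128, 0.0067]
eef_rot: [-3.138, -0.0, -1.575]
force: [1.0, -0.4, 0.3]
grip_width: 0.0346
```

Call:
carry_out --commands '[0.6,0,-0.1,-0.08,0,0.003,0,0.6,0,-0.1,-0.14,0,0.003,0,0.6,0,-0.1,-0.14,0,0.003,0]'

```text
time_s: 10.87
ee_pos: [0.6326, -0.1292, 0.0057]
eef_rot: [-3.141, -0.0, -1.575]
force: [-1.2, 0.2, -0.4]
grip_width: 0.0344
```

Call:
carry_out --commands '[0.6,0,0,-0.04,0,0,0,0.6,0,0,-0.08,0,0,0,0.6,0,0,-0.08,0,0,0]'

```text
time_s: 11.12
ee_pos: [0.6327, -0.1292, 0.0055]
eef_rot: [-3.141, -0.0, -1.575]
force: [-4.4, 1.1, 7.2]
grip_width: 0.0348
```

Contact. I'm releasing with a small opening and lifting straight up.

Call:
carry_out --commands '[0.1,0,0,0,0,0,0,0.05,0,0,0,0,0,0,0.05,0,0,0,0,0,0,0.05,0,0,0,0,0,0,0.05,0,0,1,0,0,0,0.05,0,0,3,0,0,0,0.05,0,0,6,0,0,0,0.05,0,0,8,0,0,0,0.3,-2,-1.4,8,0,0,0,0.3,-5,-3.4,8,0,0,0,0.3,-9,-6,8,0,0,0,0.3,-11,-8,8,0,0,0]'

```text
time_s: 12.12
ee_pos: [0.5206, -0.2095, 0.0861]
eef_rot: [-3.141, -0.0, -1.575]
force: [0.8, -0.3, -0.0]
grip_width: 0.033
```

Run:
```python
from h import *
from scipy.spatial.transform import Rotation as R
o=ctrl.get_obs(); print(o["ee_pos"],o["eef_rot"],o["grip_width"])
p,d=viewer.camera("side")
for n in("medal","dish"):
  r=nets.silhouettes("side",n)
  if r: P=pts("side",d,r[0]["region"]); print(n,P.mean(0),np.percentile(P,[2,98],axis=0))
cv2.imwrite("pics/s6.png",cv2.resize(p[130:220,180:330],None,fx=5.2,fy=5.2,interpolation=2))
p,d=viewer.camera("top")
for n in("medal","dish"):
  r=nets.silhouettes("top",n)
  if r: P=pts("top",d,r[0]["region"]); print(n,P.mean(0),np.percentile(P,[2,98],axis=0))
print("shift cm",100*(np.array([.4361,-.2648,.07])-o["ee_pos"]),"turn",(R.from_euler("xyz",[-3.137,-.001,-1.574])*R.from_euler("xyz",o["eef_rot"]).inv()).as_rotvec())
```

```text
[ 0.52056864 -0.20946303  0.08613058] [-3.14066194e+00 -3.44848473e-04 -1.57460331e+00] 0.03298263867428079
medal [ 0.63258925 -0.12796101  0.00766671] [[ 0.61505349 -0.15704053  0.00175815]
 [ 0.65415486 -0.1089725   0.01255904]]
dish [ 0.63206175 -0.12755814  0.00688936] [[ 5.82889913e-01 -1.76478827e-01 -1.92624051e-04]
 [ 6.77753804e-01 -7.85871502e-02  1.66953291e-02]]
medal [ 0.63360933 -0.12844597  0.00690649] [[ 0.61709923 -0.14486077 -0.00160834]
 [ 0.64999526 -0.11169434  0.0129881 ]]
dish [ 0.63140988 -0.130542    0.00372232] [[ 0.58611536 -0.17528498 -0.00398894]
 [ 0.67727279 -0.08535153  0.01702204]]
shift cm [-8.44686363 -5.53369736 -1.61305755] turn [-0.00066798 -0.00365962  0.00060578]
```

View pics/s6.png

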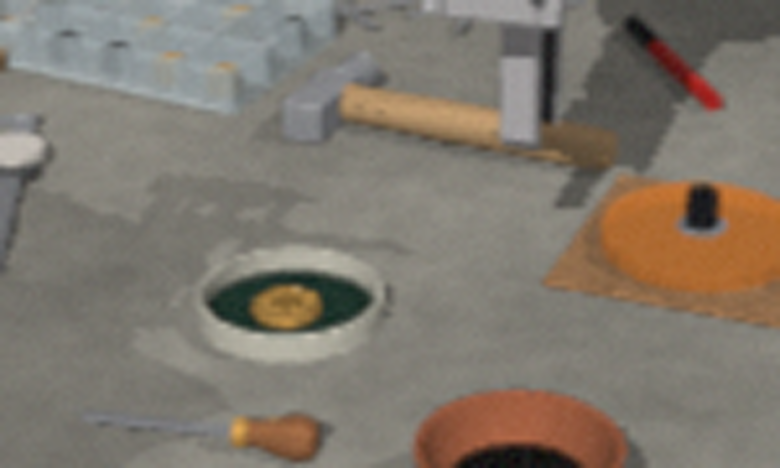

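The medal lies flat and face up in the dish at crop (287,305), and the lid is on the mat at (700,235). Going back to the recorded pose to regrasp the lid.

Call:
carry_out --commands '[0.3,-4,-2.7,0,0,0,0,0.3,-8,-5.3,0,0,-0.003,0,0.3,-8.4,-5.5,-1,0,-0.003,0,0.3,-8.4,-5.5,-2,0,-0.003,0,0.3,-8.4,-5.5,-2,0,-0.003,0,0.3,-8.4,-5.5,-2,0,-0.003,0]'

```text
time_s: 12.92
ee_pos: [0.4404, -0.263, 0.0657]
eef_rot: [-3.137, 0.0, -1.574]
force: [0.1, 0.9, -1.2]
grip_width: 0.033
```

Call:
carry_out --commands '[0.3,-0.43,-0.18,-1,0,0,0,0.3,-0.43,-0.18,-2,0,0,0,0.3,-0.43,-0.18,-3,0,0,0,0.3,-0.43,-0.18,-4,0,0,0,0.3,-0.43,-0.18,-4.5,0,0,0,0.3,-0.43,-0.18,-4.6,0,0,0,0.3,-0.43,-0.18,-4.6,0,0,0]'

```text
time_s: 13.5
ee_pos: [0.4361, -0.2647, 0.0193]
eef_rot: [-3.138, 0.001, -1.574]
force: [-1.0, 0.4, 0.6]
grip_width: 0.0332
```

Exactly at the recorded pose. Closing, then lifting.

Call:
carry_out --commands '[0.6,0,0,0,0,0,0,1,0,0,0,0,0,0,1,0,0,0,0,0,0,1,0,0,0,0,0,0,1,0,0,0,0,0,0,1,0,0,1.5,0,0,0,1,0,0,3,0,0,0,1,0,0,4,0,0,0,1,0,0,4,0,0,0]' --force 25

```text
time_s: 14.25
ee_pos: [0.4368, -0.2652, 0.0611]
eef_rot: [-3.135, -0.001, -1.574]
force: [0.5, -0.7, -1.0]
grip_width: 0.0177
```

Call:
carry_out --commands '[1,2,1.4,0,0,0,0,1,5,3.5,0,0,0,0,1,8,5.6,0,0,0,0,1,11,7.7,0,0,0,0,1,14,9.8,0,0,0,0,1,17,11.9,0,0,0,0,1,19,13.2,0,0,0,0,1,19.4,13.5,0,0,0,0,1,19.4,13.5,0,0,0,0,1,19.4,13.5,0,0,0,0]'

```text
time_s: 15.08
ee_pos: [0.63, -0.1305, 0.0601]
eef_rot: [-3.137, -0.001, -1.574]
force: [-0.3, -1.4, -0.7]
grip_width: 0.0171
```

Run:
```python
from h import *
from scipy.spatial.transform import Rotation as R
o=ctrl.get_obs(); print(o["ee_pos"],o["eef_rot"],o["grip_width"])
p,d=viewer.camera("side"); cv2.imwrite("pics/s7.png",cv2.resize(p[130:220,180:300],None,fx=6,fy=6,interpolation=2))
print("shift cm",100*(np.array([.6304,-.1303,.0224])-o["ee_pos"]),"turn",(R.from_euler("xyz",[-3.138,-.0,-1.574])*R.from_euler("xyz",o["eef_rot"]).inv()).as_rotvec())
```

```text
[ 0.63001685 -0.13046995  0.06014266] [-3.13689234e+00 -1.01079950e-03 -1.57369096e+00] 0.017092737399364486
shift cm [ 0.03831468  0.0169948  -3.77426637] turn [ 0.00101417  0.00110458 -0.0003096 ]
```

View pics/s7.png

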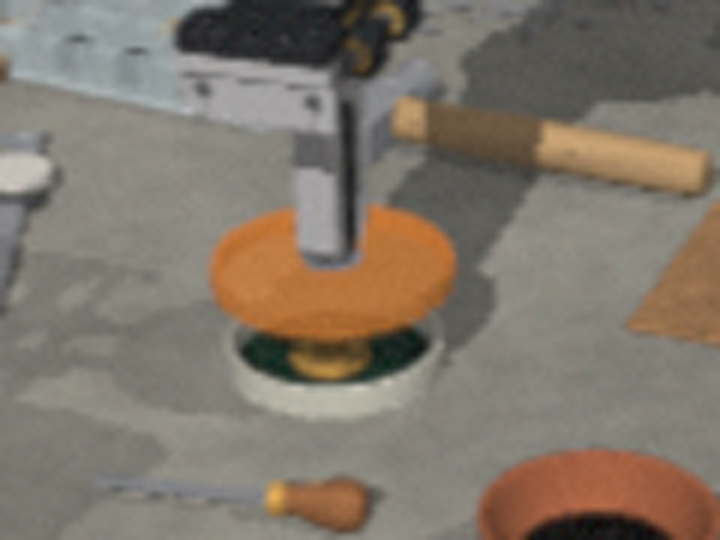

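The lid is level at crop (333,270), centred above the dish (335,350), with the medal below it. Lowering to just above the seat.

Call:
carry_out --commands '[1,0.04,0.02,-1,0,0,0,1,0.04,0.02,-2,0,0,0,1,0.04,0.02,-2.7,0,0,0,1,0.04,0.02,-3.1,0,0,0,1,0.04,0.02,-3.4,0,0,0,1,0.04,0.02,-3.65,0,0,0,1,0.04,0.02,-3.75,0,0,0,1,0.04,0.02,-3.75,0,0,0]'

```text
time_s: 15.8
ee_pos: [0.6303, -0.1307, 0.023]
eef_rot: [-3.136, -0.001, -1.574]
force: [0.3, -0.4, -0.0]
grip_width: 0.0173
```

Call:
carry_out --commands '[1,0,0.03,-0.06,0,0.002,0,1,0,0.03,-0.12,0,0.002,0,1,0,0.03,-0.12,0,0.002,0]'

```text
time_s: 16.05
ee_pos: [0.6305, -0.1304, 0.0226]
eef_rot: [-3.138, -0.001, -1.574]
force: [-3.0, 0.8, 5.2]
grip_width: 0.0173
```

Contact at the seated height. Releasing.

Call:
carry_out --commands '[0.3,0,0,0,0,0,0,0.3,0,0,0,0,0,0,0.3,0,0,0,0,0,0,0.3,0,0,0,0,0,0,0.3,0,0,1.5,0,0,0,0.3,0,0,4,0,0,0,0.3,0,0,8,0,0,0,0.3,-3,-2,11,0,0,0,0.3,-6,-5,12,0,0,0,0.3,-10,-8,12,0,0,0,0.3,-12,-10,12,0,0,0,0.3,-12,-10,12,0,0,0]'

```text
time_s: 17.05
ee_pos: [0.5068, -0.234, 0.1432]
eef_rot: [-3.138, -0.002, -1.578]
force: [-0.4, -0.7, -0.4]
grip_width: 0.0329
```

Run:
```python
from h import *
for c in("side","top"):
  p,d=viewer.camera(c)
  if c=="side": cv2.imwrite("pics/s8.png",cv2.resize(p[130:260,160:330],None,fx=4.5,fy=4.5,interpolation=2))
  for n in("lid","dish","bowl","jar","hammer"):
    r=nets.silhouettes(c,n)
    if r: P=pts(c,d,r[0]["region"]); print(c,n,round(r[0]["confidence"],2),np.median(P,0).round(3),np.percentile(P,[2,98],axis=0).round(3).tolist())
    if n=="lid":
      k=P[(abs(P[:,2]-.02)<.006)&(np.hypot(P[:,0]-.63,P[:,1]+.13)<.05)]; print("plane",np.linalg.lstsq(np.c_[k[:,:2]-[.63,-.13],np.ones(len(k))],k[:,2],rcond=None)[0])
```

```text
side lid 0.92 [ 0.626 -0.119  0.019] [[0.577, -0.186, 0.0], [0.682, -0.074, 0.039]]
plane [0.00275388 0.00231466 0.01914709]
side dish 0.71 [0.412 0.267 0.086] [[0.364, 0.185, 0.001], [0.476, 0.294, 0.113]]
side bowl 0.63 [0.466 0.002 0.026] [[0.421, -0.029, 0.015], [0.507, 0.062, 0.039]]
side jar 0.95 [0.578 0.353 0.041] [[0.563, 0.322, 0.004], [0.603, 0.364, 0.064]]
side hammer 0.58 [ 0.618 -0.35   0.019] [[0.51, -0.413, -0.001], [0.703, -0.33, 0.028]]
top lid 0.9 [ 0.63  -0.129  0.018] [[0.581, -0.18, -0.0], [0.681, -0.079, 0.036]]
plane [-0.00255082 -0.0033168   0.01806265]
top bowl 0.61 [0.466 0.015 0.02 ] [[0.422, -0.03, 0.001], [0.51, 0.059, 0.04]]
top jar 0.61 [0.585 0.333 0.058] [[0.565, 0.316, 0.013], [0.607, 0.358, 0.065]]
top hammer 0.72 [ 0.678 -0.363  0.022] [[0.596, -0.415, -0.002], [0.706, -0.333, 0.03]]
```

View pics/s8.png

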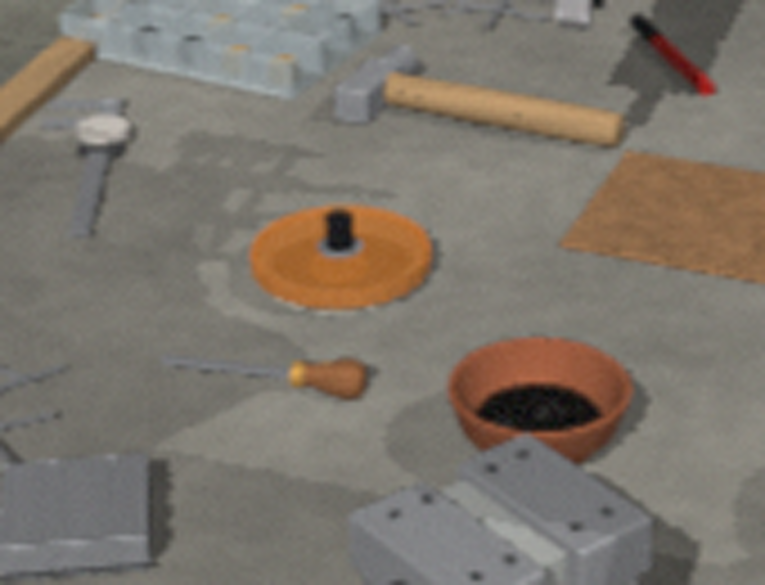

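The lid is seated level at crop (340,257), with its plate at 19 mm. The block and mat are empty and everything else is where it started.

```bash
python3 -c "
from station import ticket; print(ticket.hand_in())"
```

```text
the job is handed in; nothing more can be done
None
```

The medal is in the dish with the lid back on, and the job is handed in. No verdict was reported.

**What I did:**
- **Lid off:** I gripped the lid by its knob and tipped it about 0.11 rad about its far edge. Then I carried it low to the mat and set it down by contact.
- **Medal:** I moved the medal from the block and set it in the dish.
- **Lid back:** I regrasped the lid at the recorded pose and seated it by contact.

**Last checks, at about 17 s:**
- **Lid:** level within about 0.3°. The plate reads 18–19 mm high, where seated is 19 mm. The lid's centre is within about 2 mm of where the dish was measured.
- **Medal:** flat and face up, within about 3 mm of the dish's centre when last seen, before the lid went on.
- **Other things:** the bowl, jar, graver and hammer look unmoved, and the gripper is clear.

**Readings that disagreed:** the networks mislabelled a few things, calling the bowl "graver" and the vise "dish". The last top view's hammer reading was off because the arm partly covered it; the side view has it where it was.

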